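# Wedge the rocking bench power supply

## Task

The grey bench power supply rocks because the foot under its red-stickered corner is too short. With the fingertips only, first press that corner down to feel it rock, then push the orange wedge along the table, thin end first, under that foot until the case no longer rocks and still stands level. Finish while still pressing down firmly (about 10 N) on the red-stickered corner; pick nothing up, and leave the other things alone.

Things in the scene. Friction and masses are not known exactly. Their poses are not given: they have to be found in the camera images.
- case: grey instrument case, loose, about 2 kg, 200 (x) by 260 (y) mm, flat top 60 mm and underside 22 mm above the table. Origin: centre of the footprint at table height; own x runs from the black front panel (-x) to the rear, z up. It stands level on three rubber feet 22 mm high, 18 mm diameter, centres at x +-82, y +-112 mm; the fourth, at x -82, y -112 mm, is too short
- case_corner (a point): centre of the flat 22 mm red sticker on the case's top over the short foot, 20 mm from each edge; case frame x -80, y -110, z 60 mm. Pressing here with 3 to 6 N rocks the case about the diagonal through the two neighbouring feet, 132 mm away, until the short foot meets the table (0.045 to 0.09 rad); let go, it falls back level
- case_foot (a point): point of the case below the short foot's axis, level with the good feet's soles: case frame x -82, y -112, z 0 mm. The short foot, 18 mm diameter, is a jammed levelling foot whose sole is an unknown 6 to 12 mm above the table. The wedge slides freely until it meets it, then takes 2 N or more; driven further it lifts the corner
- wedge: orange hard plastic wedge, 100 g, loose on the table, 130 mm long (own x), 50 mm wide (own y), 2.5 mm thick at the thin end (+x), 22 mm at the upright back face (-x), flat slope between. Origin: centre of its underside; own z up. It starts with the thin end roughly towards the short foot, 20 to 70 mm from the case's side
- wedge_tip (a point): middle of the wedge's thin end at table height (wedge frame x +65 mm)
- wedge_back (a point): centre of the wedge's back face, 11 mm above the table (wedge frame x -65 mm), the face to push
- bottle: white plastic bottle, 44 mm diameter, 100 mm high; origin at the centre of its underside; leave alone
- spool: metal wire spool, 56 mm diameter, 50 mm high; origin at the centre of its underside; leave alone
- parts_box: closed yellow parts box, 80 by 120 by 30 mm; origin at the centre of its underside; leave alone
- screwdriver: screwdriver lying on the table, 180 mm long along its own x; leave alone
- tweezers: steel tweezers lying on the table, 115 mm long, 8 mm high; leave alone
- board: small green circuit board, 80 by 60 mm, 13 mm high; leave alone
- mug: blue mug, 80 mm diameter, 90 mm high; leave alone

How it is judged (in metres and radians):
On the way, in this order (a step that is already met when the one before it is completed fails the run):
1. the stickered corner is pressed down and the case rocks, the wedge not yet under the foot (angle between case's own z axis and vertical above 0.03 rad and contact force between the fingers and case above 1 N and not (x of case_foot in the frame of wedge between -0.045 and 0.058 m and y of case_foot in the frame of wedge between -0.025 and 0.025 m)), for 0.1 s.
2. the thin end of the wedge is under the short foot (x of case_foot in the frame of wedge between -0.045 and 0.058 m and y of case_foot in the frame of wedge between -0.025 and 0.025 m), for 0.2 s.
At the end, for the whole second after the job is handed in: wedge on the table under the short foot (foot axis within 25 mm of its middle line, 7 to 110 mm behind the thin end), bearing over 2 N; fingers pressing the case with over 6 N within 35 mm of the sticker, the case level within 0.015 rad (2 mm at the corner) and all still (all of step 2 and angle between case's own z axis and vertical below 0.015 rad and contact force between the fingers and case above 6 N and contact force between wedge and case above 2 N and horizontal distance between the grasp point and case_corner below 0.035 m and linear speed of each of case, wedge below 0.01 m/s and height (world z) of wedge below 0.004 m); the arm keeps its last pose, push and grip.
It fails at once if the wedge is lifted or tipped (height (world z) of wedge above 0.012 m or angle between wedge's own z axis and vertical above 0.2 rad).
It fails at once if the case is lifted, tipped over, or shoved more than 40 mm (height (world z) of case above 0.02 m or angle between case's own z axis and vertical above 0.2 rad or distance of case from where it was at the start of the episode above 0.04 m).
It fails at once if the case is pressed with more than 45 N (contact force between the fingers and case above 45 N).
It fails at once if another thing is moved more than 30 mm (distance of any of bottle, spool, parts_box, screwdriver, tweezers, board, mug from where it was at the start of the episode above 0.03 m).
It also fails if it takes over 72 s, if anything falls off the work surface, if the arm or the gripper's body presses on something with over 40 N, if the wrist force passes 120 N, or if a joint passes its speed limit or range.

## Robot

A 6-joint arm with a two-finger parallel gripper is mounted at the origin on the work surface. World frame = base frame: x ahead of the robot, y to its left, z up, the work surface at z = 0. Lengths are in mm, angles in rad, forces in N, time in s.
With the tool pointing down it reaches from about 375 to 975 mm from the base axis. Payload 3.8 kg.
Tool frame: the origin (TCP) lies at the very end of the fingers, on their centre line; the grasp point (between the pads) lies 19 mm behind it; x points along the fingers, y is the direction in which the jaws open and shut, and the axes are right-handed (so a half turn about x gives the same grasp; the last joint's range is limited). The gripper opens to 88 mm and grips with 3 to 60 N. Pads are 18 mm wide; open, the fingers measure 123 mm over their backs; the gripper's body (75 mm by 187 mm) begins 45 mm behind the grasp point.
Start: joints at [-1.141, 0.264, 1.604, -0, 1.274, -0.037], TCP at [303.765, -602.781, 238.706] pointing down, gripper open.
Joint ranges: [-2.63, 2.63], [-0.94, 2.18], [0.31, 2.57], [-1.31, 4.45], [0, 2.66], [-2.55, 2.55]. Speed limits (rad/s): [2.57, 2.57, 3.14, 3.14, 3.14, 3.14].

## Interface

Orientations are given as a unit quaternion [x, y, z, w].
In Python, from bench import status, optics, workorder gives the robot as it stands. The module is installed in compiled form; this text tells all that it offers.
- The arm moves only by the tool play_rows, never from a script. Its argument "steps" is a list of rows, each a list of 7 numbers: the closure in counts, from 0 (fully open) to 255 (shut), then the shift along the tool's x, y, z in m, then the turn, a rotation vector about the tool's x, y, z in rad. In form: [[claw, tx, ty, tz, wx, wy, wz], ...]. A call has 1 to 10 rows; each row shifts and turns the commanded pose from where the row before left it, along the tool's axes as they then stand; what a row does not reach is not made up. A row lasts 1/8 s, in which the tool goes at most 62.5 mm and 10.7 degrees, less where a joint would pass 70% of its speed; a pose out of reach is approached as far as the arm can. A call is refused whole if a number of a shift passes 0.0625 or a number of a turn 0.188, either way. A call with a gripper value outside its range is refused whole. The fingers move at their own pace and stop on an object; "grip_force" is the grip in N (left out, the last holds). Time passes only in rows, so rows that do not move let the fingers close. It gives the time, the measured TCP pose, the force and the opening at its end, in the units of the state.
- status.read_state(): the state, without advancing time (a new reading comes with each control period).
- optics.capture(name): name is "scene" or "top" or "wrist"; returns (picture, depth): 480x640x3 uint8, red, green, blue; 480x640 float32, mm along the optical axis (not along the pixel's ray), 0 where there is no reading.
- optics.camera_info(name): a dict with "fx", "fy", "cx", "cy" (pixels), "world_from_camera" (4x4, takes a point from camera to world coordinates); the wrist camera has in their place "tool_from_camera" (4x4, takes a point from camera to tool coordinates, whose origin is the TCP and whose axes are the tool frame's). Camera axes: x right, y down, z forward; pixel columns grow to the right and rows downward; lengths in mm; the calibration is good to about 2 mm. A picture is of the moment at which its call begins: read the wrist's pose just before it. camera_info takes no time and is no camera call.
- workorder.close_job(): hands the job in, once; it reports no verdict.
The state is a dict: "t": time; "q": joint angles; "joint_velocities": joint speeds; "joint_efforts": joint torques, N m; "tcp_pos": TCP position; "ee_rot": TCP orientation; "wrist_force": force on the tool from outside, world axes, zero at the start; "wrist_torque": the same for the moment, N m; "gripper_width": finger opening in mm.
Only numpy, scipy, OpenCV 4.12 (cv2) and the standard library are available. Lean on these libraries where they do the work, as an engineer would, in place of code of your own. Each camera call takes 0.05 s, during which the arm holds its last target.

## Working session

There is one attempt and no reset: what is moved stays moved. The work goes in short steps, Python scripts to look and compute and a tool call to move; the robot and the scene stay as the last step left them, time stands still between calls to the robot, and variables do not carry over. Pictures are saved under pics/ and viewed, and the job is handed in when it is done.

Besides the shell and the picture viewer there is one more tool, called after ">>>" by a JSON object that holds its "name" and its "arguments". play_rows: Moves the arm, as the interface text tells. Its arguments: {"type":"object","properties":{"steps":{"type":"array"},"grip_force":{"type":"number"}},"required":["steps"]}

```bash
mkdir -p pics; ls
cat > h.py <<'E'
import numpy as np, cv2, sys
from bench import status, optics, workorder
def cap(n,tag):
    p,d=optics.capture(n); cv2.imwrite(f'pics/{tag}.png',cv2.cvtColor(p,cv2.COLOR_RGB2BGR)); np.savez(f'pics/{tag}.npz',p=p,d=d); return p,d
E
python3 - <<'E'
from h import *
s=status.read_state(); print(s)
for n in ('scene','top'):
    cap(n,n+'0'); print(optics.camera_info(n))
E
```

```text
pics
{'t': 0.0, 'q': array([-1.14093615e+00,  2.64707881e-01,  1.60539131e+00, -3.85452166e-05,
        1.27373047e+00, -3.68930599e-02]), 'joint_velocities': array([ 0.00020932, -0.00014716,  0.00019477, -0.00101918,  0.00048747,
        0.00057294]), 'joint_efforts': array([-7.06400660e-04, -5.02112496e+01, -3.56871307e+01,  7.26424204e-02,
        2.92952597e-02, -1.78642340e-04]), 'tcp_pos': array([ 303.4282243 , -602.13527809,  237.4091915 ]), 'ee_rot': array([-0.68776933, -0.16430522,  0.68810368, -0.16275894]), 'wrist_force': array([-0.83733701, -0.17549832,  0.86769595]), 'wrist_torque': array([-0.01033165, -0.0663149 ,  0.00955988]), 'gripper_width': 88.391232208277}
{'fx': 509.5289124463982, 'fy': 509.5289124463982, 'cx': 330.89188230537553, 'cy': 241.56434441498095, 'world_from_camera': array([[ 8.21030215e-01,  4.58090834e-01, -3.40678991e-01,
         9.53733593e+02],
       [ 5.70660138e-01, -6.41816083e-01,  5.12268604e-01,
        -6.00700865e+02],
       [ 1.60122960e-02, -6.14999922e-01, -7.88364575e-01,
         9.79820820e+02],
       [ 0.00000000e+00,  0.00000000e+00,  0.00000000e+00,
         1.00000000e+00]])}
{'fx': 506.9418114495999, 'fy': 506.9418114495999, 'cx': 319.0246723664455, 'cy': 242.86147567393087, 'world_from_camera': array([[ 2.15529174e-02, -9.98860061e-01,  4.25916747e-02,
         4.91209174e+02],
       [-9.99586309e-01, -2.07179398e-02,  1.99494043e-02,
        -1.83199891e+01],
       [-1.90442515e-02, -4.30040227e-02, -9.98893373e-01,
         1.18931331e+03],
       [ 0.00000000e+00,  0.00000000e+00,  0.00000000e+00,
         1.00000000e+00]])}
```

View pics/scene0.png

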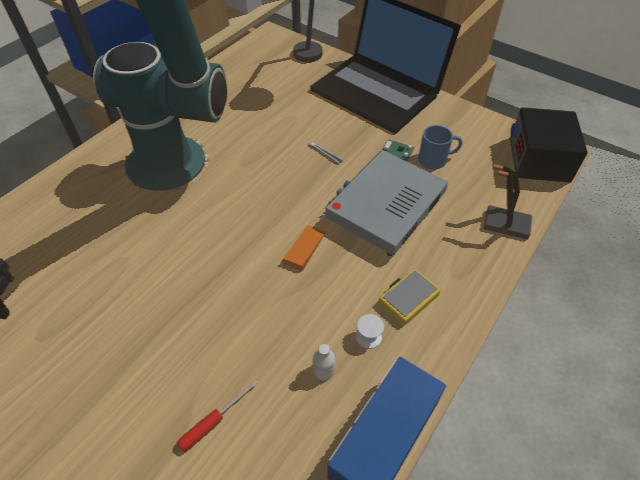

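View pics/top0.png

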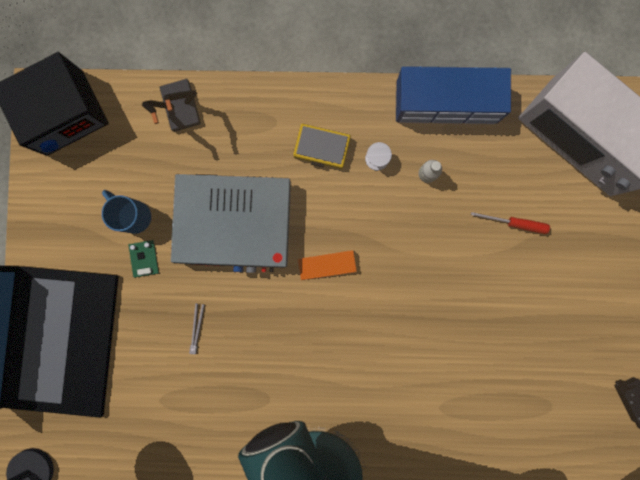

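The sticker is at top (277,257) and scene (336,206). The wedge lies right of the case at top (329,265), with its thin end towards the case. Now I'll measure them.

```bash
cat >> h.py <<'E'
def ray(n,u,v,ci=None):
    ci=ci or optics.camera_info(n); T=ci['world_from_camera']
    d=T[:3,:3]@np.array([(u-ci['cx'])/ci['fx'],(v-ci['cy'])/ci['fy'],1.]); return T[:3,3],d
def onz(n,u,v,z):
    o,d=ray(n,u,v); return o+d*(z-o[2])/d[2]
def tri(o1,d1,o2,d2):
    d1=d1/np.linalg.norm(d1); d2=d2/np.linalg.norm(d2)
    t=np.linalg.lstsq(np.c_[d1,-d2],o2-o1,rcond=None)[0]
    a=o1+d1*t[0]; b=o2+d2*t[1]; return (a+b)/2, np.linalg.norm(a-b)
def mask(p,k):
    h=cv2.cvtColor(p,cv2.COLOR_RGB2HSV).astype(int); H,S,V=h[...,0],h[...,1],h[...,2]
    if k=='red': m=((H<5)|(H>174))&(S>170)&(V>100)
    if k=='orange': m=(H>=6)&(H<=15)&(S>190)&(V>110)
    if k=='grey': m=(S<60)&(V>85)&(V<190)
    return m.astype(np.uint8)*255
def blobs(m,amin=30):
    n,l,s,c=cv2.connectedComponentsWithStats(m)
    return [(s[i],c[i],(l==i).astype(np.uint8)) for i in range(1,n) if s[i][4]>=amin]
E
python3 - <<'E'
from h import *
for n in('scene','top'):
    p=np.load(f'pics/{n}0.npz')['p']; d=np.load(f'pics/{n}0.npz')['d']
    for k in('red','orange','grey'):
        for s,c,m in blobs(mask(p,k),25 if k=='red' else 300):
            print(n,k,s,c.round(2))
            if k!='red' :
                ct=max(cv2.findContours(m,0,2)[0],key=cv2.contourArea)
                a=cv2.approxPolyDP(ct,5 if k=='grey' else 3,True)
                print(a[:,0].tolist()[:12], cv2.minAreaRect(ct))
E
```

```text
scene red [333 203   7   6  37] [335.95 205.57]
scene red [177 410  45  41 635] [198.89 430.31]
scene grey [  0   0  20  48 509] [ 6.26 27.86]
[[0, 0], [1, 47], [19, 37]] ((9.499998092651367, 23.499996185302734), (18.999996185302734, 46.99999237060547), 0.0)
scene grey [ 14   0  42  33 865] [34.76 13.38]
[[14, 0], [29, 32], [53, 21], [55, 8]] ((36.8185920715332, 9.247075080871582), (36.421531677246094, 33.8612060546875), 64.35899353027344)
scene grey [226   0  43  14 366] [245.12   4.49]
[[226, 3], [248, 13], [268, 0]] ((247.0, 6.5), (13.0, 42.0), 90.0)
scene grey [ 312    0   43   37 1018] [329.13  14.8 ]
[[314, 0], [312, 27], [337, 36], [338, 19], [354, 6]] ((329.6438293457031, 15.11644172668457), (39.91102981567383, 35.346431732177734), 20.556045532226562)
scene grey [ 493    0  147   90 9244] [577.63  33.89]
[[504, 0], [493, 38], [639, 89], [639, 0]] ((566.0, 44.5), (89.0, 146.0), 90.0)
scene grey [ 37  37  33  35 681] [53.7  53.52]
[[60, 37], [37, 48], [48, 71], [69, 60]] ((54.100006103515625, 53.70000457763672), (26.385601043701172, 26.385601043701172), 63.43495178222656)
scene
[... 2679 characters left out ...]
  29 580] [378.17 155.76]
[[381, 142], [365, 156], [375, 170], [391, 158]] ((377.7500305175781, 155.75001525878906), (24.748737335205078, 28.284271240234375), 45.0)
top grey [419 160  23  21 340] [429.67 169.75]
[[439, 162], [427, 161], [420, 177], [436, 177]] ((430.25006103515625, 170.25001525878906), (17.677669525146484, 24.041629791259766), 45.0)
top grey [ 171  174  119   93 9816] [229.24 219.93]
[[175, 175], [171, 261], [285, 265], [288, 178]] ((229.59063720703125, 219.75784301757812), (115.92338562011719, 88.5414810180664), 2.0825655460357666)
top grey [  35  279   39  124 3098] [ 54.33 339.13]
[[35, 279], [49, 292], [36, 400], [60, 402], [73, 282]] ((54.0, 340.5), (123.0, 38.0), 90.0)
```

Run:
```python
from h import *
S=np.load('pics/scene0.npz'); T=np.load('pics/top0.npz')
h=cv2.cvtColor(S['p'],cv2.COLOR_RGB2HSV); print(h[248,304],h[262,295],h[235,312])
hh=h.astype(int)
m=((hh[...,0]>=5)&(hh[...,0]<=14)&(hh[...,1]>200)&(hh[...,2]>90)).astype(np.uint8)
for s,c,mm in blobs(m,100):
    ct=max(cv2.findContours(mm,0,1)[0],key=cv2.contourArea); print(s,c,cv2.approxPolyDP(ct,2,True)[:,0].tolist())
P,g=tri(*ray('scene',335.95,205.57),*ray('top',277.0,257.37)); print('sticker',P,g)
# case outline
for n,A in (('top',T),('scene',S)):
    b=[x for x in blobs(mask(A['p'],'grey'),3000) if (abs(x[1]-([229,220] if n=='top' else [387.6,196.5]))<3).all()][0]
    ct=max(cv2.findContours(b[2],0,1)[0],key=cv2.contourArea)
    w=np.array([onz(n,u,v,60)[:2] for u,v in ct[:,0]],np.float32); r=cv2.minAreaRect(w); print(n,r,cv2.boxPoints(r).round(1).tolist())
print('sticker60',onz('top',277,257.37,60),onz('scene',335.95,205.57,60))
for n,pts in (('top',[(354,252),(302,259),(301,277.5),(355,271.5)]),):
    for p,z in zip(pts,(22,2.5,2.5,22)): print(p,onz(n,*p,z))
crop=cv2.resize(T['p'][235:295,255:375],None,fx=6,fy=6,interpolation=2); cv2.imwrite('pics/cropT.png',crop[...,::-1])
crop=cv2.resize(S['p'][195:285,265:365],None,fx=6,fy=6,interpolation=2); cv2.imwrite('pics/cropS.png',crop[...,::-1])
```

```text
[ 13 187 179] [ 13 188 179] [ 13 188 178]
sticker [503.8669387   96.44778286  59.34051161] 2.950254635291828
top ((587.1907348632812, 206.12794494628906), (259.7002868652344, 199.4728240966797), 88.9538803100586) [[485.1000061035156, 78.0999984741211], [684.5, 74.5], [689.2999877929688, 334.1000061035156], [489.79998779296875, 337.79998779296875]]
scene ((582.3345947265625, 202.48855590820312), (261.3021545410156, 213.12734985351562), 88.130126953125) [[471.6000061035156, 75.4000015258789], [684.5999755859375, 68.4000015258789], [693.0999755859375, 329.6000061035156], [480.1000061035156, 336.5]]
sticker60 [505.02710321  97.28723807  60.        ] [503.07505307  94.97270904  60.        ]
(354, 252) [521.61401671 -75.91504086  22.        ]
(302, 259) [503.16381118  44.43749716   2.5       ]
(301, 277.5) [459.88360396  45.78265714   2.5       ]
(355, 271.5) [476.88120204 -79.04122171  22.        ]
```

View pics/cropT.png

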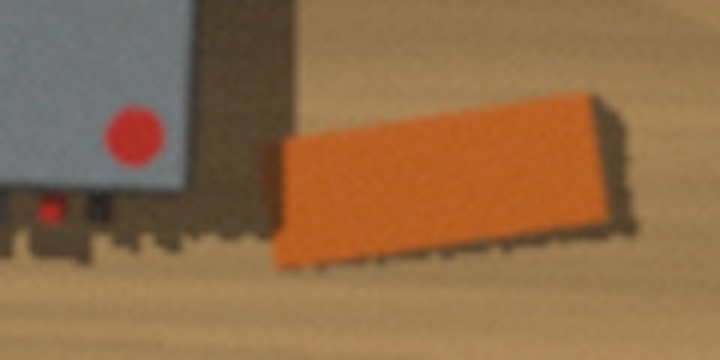

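View pics/cropS.png

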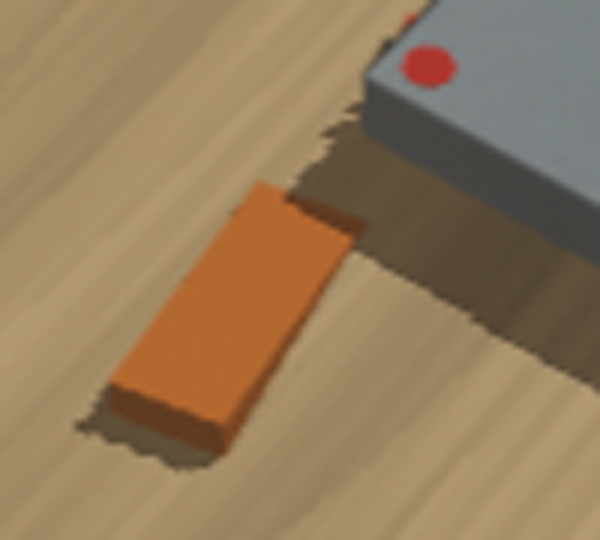

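Run:
```python
from h import *
t=[(263,141),(274,269),(594,93),(611,219)]; s=[(367,222),(262,181),(227,428),(110,384)]
W=[]
for a,b,z in zip(t,s,(2.5,2.5,22,22)):
    A=(a[0]/6+254.58,a[1]/6+234.58); B=(b[0]/6+264.58,b[1]/6+194.58)
    P,g=tri(*ray('top',*A),*ray('scene',*B)); a2=onz('top',*A,z);b2=onz('scene',*B,z)
    print(P.round(1),round(g,1),a2.round(1),b2.round(1)); W.append((a2+b2)[:2]/2)
W=np.array(W); tip=(W[0]+W[1])/2; back=(W[2]+W[3])/2; d=tip-back
print('tip',tip,'back',back,'len',np.linalg.norm(d),'yaw',np.degrees(np.arctan2(d[1],d[0])),'w',np.linalg.norm(W[0]-W[1]),np.linalg.norm(W[2]-W[3]))
```

```text
[504.5  52.3   3.8] 1.7 [505.1  52.9   2.5] [503.2  52.6   2.5]
[454.7  47.    0.5] 1.7 [455.4  47.4   2.5] [455.   45.2   2.5]
[526.4 -74.6  21.5] 1.0 [526.  -74.9  22. ] [527.1 -74.5  22. ]
[477.4 -82.8  20.2] 1.2 [477.9 -82.3  22. ] [477.8 -84.1  22. ]
tip [479.68746057  49.55069531] back [502.19516868 -78.94339614] len 130.45048279949046 yaw 99.93543568642745 w 49.38486121532595 49.41298104759318
```

```bash
cat >> h.py <<'E'
from scipy.spatial.transform import Rotation as R
def goto(x,y,z,jaw=None,sh=True):
    """delta in tool frame to world target, jaw = world yaw deg of tool y axis (mod 180), tool pointing down"""
    s=status.read_state(); r=R.from_quat(s['ee_rot']); d=r.inv().apply(np.array([x,y,z])-s['tcp_pos'])/1000
    M=r.as_matrix()
    out=np.zeros(3)
    if jaw is not None:
        best=None
        for k in (jaw,jaw+180):
            c=np.radians(k); Y=np.array([np.cos(c),np.sin(c),0]); X=np.array([0,0,-1.]); Rt=R.from_matrix(np.c_[X,Y,np.cross(X,Y)])
            v=(r.inv()*Rt).as_rotvec()
            if best is None or np.linalg.norm(v)<np.linalg.norm(best): best=v
        out=best
    print('shift m',d.round(4),'rotvec',out.round(3),'q',s['q'].round(2)); return d,out
def st():
    s=status.read_state(); print('t',round(s['t'],2),'tcp',s['tcp_pos'].round(1),'F',s['wrist_force'].round(2),'w',round(s['gripper_width'],1),'\n',R.from_quat(s['ee_rot']).as_matrix().round(3).tolist())
E
python3 - <<'E'
from h import *
st(); goto(504,96,200,0)
E
```

```text
t 0.1 tcp [ 303.5 -602.2  237.5] F [ 0.81  0.77 -0.  ] w 88.0 
 [[-0.001, 0.45, -0.893], [0.002, -0.893, -0.45], [-1.0, -0.002, -0.0]]
shift m [ 0.0386 -0.5332 -0.4933] rotvec [-1.104e+00 -1.000e-03  2.000e-03] q [-1.14  0.26  1.61 -0.    1.27 -0.04]
```

>>> {"name": "play_rows", "arguments": {"steps": [[255,0,-0.04,-0.037,0,0,0],[255,0,-0.04,-0.037,0,0,0],[255,0,-0.04,-0.037,0,0,0],[255,0,-0.04,-0.037,0,0,0],[255,0,-0.04,-0.037,0,0,0],[255,0,-0.04,-0.037,0,0,0],[255,0,-0.04,-0.037,0,0,0],[255,0,-0.04,-0.037,0,0,0],[255,0,-0.04,-0.037,0,0,0],[255,0,-0.04,-0.037,0,0,0]], "grip_force": 20}}

```text
t: 1.35
tcp_pos: [454.1, -77.3, 238.5]
ee_rot: [-0.688, -0.163, 0.688, -0.163]
wrist_force: [0.7, -0.4, -0.3]
gripper_width: 0.1
```

>>> {"name": "play_rows", "arguments": {"steps": [[255,0,-0.04,-0.037,0,0,0],[255,0,-0.04,-0.037,0,0,0],[255,0,-0.04,-0.037,0,0,0],[255,0,0,0,-0.18,0,0],[255,0,0,0,-0.18,0,0],[255,0,0,0,-0.18,0,0],[255,0,0,0,-0.18,0,0],[255,0,0,0,-0.18,0,0],[255,0,0,0,-0.18,0,0],[255,0,0,0,0,0,0]]}}

```text
t: 2.6
tcp_pos: [498.9, 78.0, 238.2]
ee_rot: [-0.506, -0.494, 0.507, -0.493]
wrist_force: [-0.3, -0.2, 0.5]
gripper_width: 0.8
```

Run:
```python
from h import *
st(); goto(504,96,90,0)
```

```text
t 2.6 tcp [498.9  78.  238.2] F [-0.31 -0.25  0.48] w 0.8 
 [[-0.001, 1.0, -0.026], [-0.0, -0.026, -1.0], [-1.0, -0.001, 0.0]]
shift m [ 0.1482  0.0047 -0.0181] rotvec [-0.026  0.     0.001] q [ 0.11 -0.06  1.96 -0.    1.24  0.13]
```

Run:
```python
from h import *
s=status.read_state(); cap('wrist','w1'); ci=optics.camera_info('wrist'); print(ci)
p=np.load('pics/w1.npz')['p']
for b in blobs(mask(p,'red'),60): print(b[0],b[1])
```

```text
{'fx': 395.909263958955, 'fy': 395.909263958955, 'cx': 322.171143996511, 'cy': 236.25031355522142, 'tool_from_camera': array([[-4.98138621e-04, -2.79352950e-01,  9.60188357e-01,
        -1.45498528e+02],
       [ 9.99999773e-01,  2.96213751e-04,  6.04971606e-04,
        -1.15431529e+00],
       [-4.53421598e-04,  9.60188441e-01,  2.79352739e-01,
        -7.11608038e+01],
       [ 0.00000000e+00,  0.00000000e+00,  0.00000000e+00,
         1.00000000e+00]])}
[289 143  11  11 100] [293.22 147.96]
[315 178  26  25 484] [327.49793388 189.91528926]
```

View pics/w1.png

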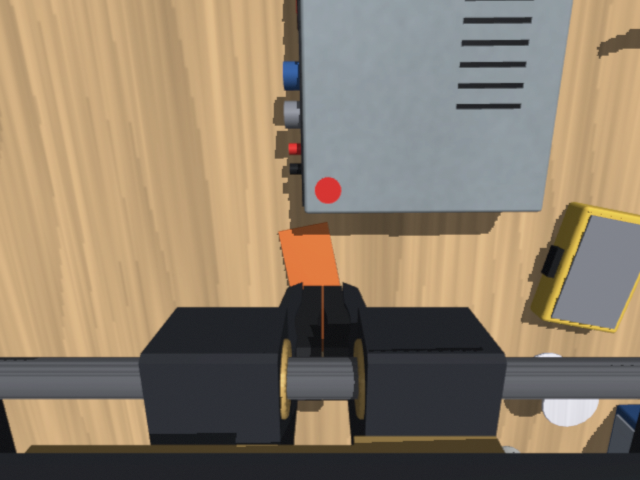

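The wrist view shows the sticker at (327.5,190). The wedge's thin end runs from (279,231) to (327,222), left of the foot line.

```bash
cat >> h.py <<'E'
def wray(u,v,s):
    ci=optics.camera_info('wrist'); r=R.from_quat(s['ee_rot']); T=ci['tool_from_camera']
    d=T[:3,:3]@np.array([(u-ci['cx'])/ci['fx'],(v-ci['cy'])/ci['fy'],1.])
    return s['tcp_pos']+r.apply(T[:3,3]), r.apply(d)
def wonz(u,v,z,s):
    o,d=wray(u,v,s); return o+d*(z-o[2])/d[2]
E
python3 - <<'E'
from h import *
s=status.read_state()
a=wray(327.5,189.9,s)
print('sticker',wonz(327.5,189.9,60,s)); print(tri(*a,*ray('scene',335.95,205.57)),tri(*a,*ray('top',277,257.37)))
print('tip',wonz(279,231,2.5,s),wonz(327,222,2.5,s))
print('case edge',wonz(310,211,60,s),wonz(540,211,60,s))
E
```

```text
sticker [502.76730667  94.62788057  60.        ]
(array([502.95598858,  94.76022512,  60.16088612]), np.float64(0.4334242315907761)) (array([503.79257176,  96.28402367,  69.92373286]), np.float64(2.2262247364709857))
tip [453.86844045  44.88833063   2.5       ] [502.03592465  52.86553055   2.5       ]
case edge [487.72423449  77.25252928  60.        ] [680.00049164  72.07853182  60.        ]
```

>>> {"name": "play_rows", "arguments": {"steps": [[255,0.05,0.004,-0.017,-0.026,0,0],[255,0.055,0,0,0,0,0],[255,0.05,0,0,0,0,0],[255,0,0,0,0,0,0],[255,0,0,0,0,0,0]]}}

```text
t: 3.28
tcp_pos: [504.9, 95.1, 85.2]
ee_rot: [0.5, 0.5, -0.499, 0.501]
wrist_force: [0.4, -0.6, 0.6]
gripper_width: 0.4
```

Run:
```python
from h import *
st(); goto(503.2,95,60,0)
```

```text
t 3.27 tcp [504.9  95.1  85.2] F [ 0.38 -0.56  0.56] w 0.4 
 [[0.002, 1.0, 0.001], [0.0, 0.001, -1.0], [-1.0, 0.002, -0.0]]
shift m [ 0.0252 -0.0017  0.0001] rotvec [ 0.001 -0.    -0.002] q [0.14 0.11 2.09 0.   0.94 0.14]
```

Lower slowly to contact, watching the force.

>>> {"name": "play_rows", "arguments": {"steps": [[255,0.012,-0.001,0,0,0,0],[255,0.008,0,0,0,0,0],[255,0.003,0,0,0,0,0],[255,0.002,0,0,0,0,0],[255,0,0,0,0,0,0]]}}

```text
t: 3.9
tcp_pos: [502.3, 94.7, 58.8]
ee_rot: [0.499, 0.501, -0.5, 0.5]
wrist_force: [-3.2, -1.9, 3.9]
gripper_width: 0.4
```

>>> {"name": "play_rows", "arguments": {"steps": [[255,0.002,0,0,0,0,0],[255,0.001,0,0,0,0,0],[255,0,0,0,0,0,0]]}}

```text
t: 4.28
tcp_pos: [502.6, 94.8, 55.7]
ee_rot: [0.499, 0.501, -0.5, 0.501]
wrist_force: [-2.8, -1.9, 4.6]
gripper_width: 0.6
```

>>> {"name": "play_rows", "arguments": {"steps": [[255,0.002,0,0,0,0,0],[255,0.001,0,0,0,0,0],[255,0,0,0,0,0,0],[255,0,0,0,0,0,0]]}}

```text
t: 4.78
tcp_pos: [502.6, 94.9, 52.6]
ee_rot: [0.499, 0.501, -0.5, 0.5]
wrist_force: [-2.5, -3.0, 4.9]
gripper_width: 0.4
```

>>> {"name": "play_rows", "arguments": {"steps": [[255,0.002,0,0,0,0,0],[255,0,0,0,0,0,0],[255,0,0,0,0,0,0]]}}

```text
t: 5.15
tcp_pos: [502.9, 95.0, 51.1]
ee_rot: [0.5, 0.5, -0.499, 0.501]
wrist_force: [-3.8, -1.7, 6.5]
gripper_width: 0.7
```

>>> {"name": "play_rows", "arguments": {"steps": [[255,0.001,0,0,0,0,0],[255,0,0,0,0,0,0],[255,0,0,0,0,0,0]]}}

```text
t: 5.52
tcp_pos: [502.9, 95.0, 50.9]
ee_rot: [0.499, 0.501, -0.499, 0.501]
wrist_force: [-6.4, -3.2, 13.7]
gripper_width: 0.2
```

>>> {"name": "play_rows", "arguments": {"steps": [[255,0.001,0,0,0,0,0],[255,0,0,0,0,0,0],[255,0,0,0,0,0,0]]}}

```text
t: 5.9
tcp_pos: [502.9, 95.0, 50.7]
ee_rot: [0.499, 0.501, -0.5, 0.5]
wrist_force: [-10.4, -3.2, 19.7]
gripper_width: 0.7
```

Run:
```python
from h import *
st(); p,d=cap('scene','scene1')
cv2.imwrite('pics/s1c.png',cv2.resize(p[130:290,250:460],None,fx=3.5,fy=3.5)[...,::-1])
```

```text
t 5.9 tcp [502.9  95.   50.7] F [-10.36  -3.19  19.68] w 0.7 
 [[-0.0, 1.0, 0.002], [-0.0, 0.002, -1.0], [-1.0, -0.0, 0.0]]
```

View pics/s1c.png

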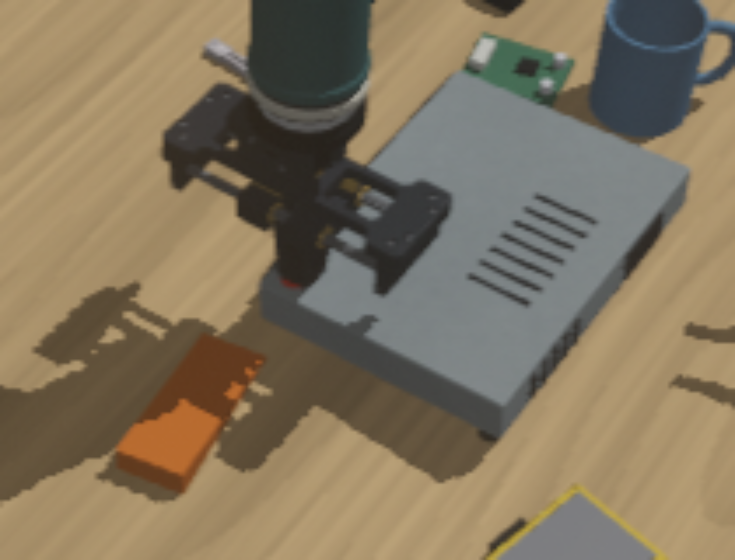

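Rocked: it bottomed at about 51 mm, so the short foot's sole is about 9 mm up. Next I lift clear and go to the robot's side of the wedge tip, to swing it in line with the foot.

>>> {"name": "play_rows", "arguments": {"steps": [[255,-0.015,0,0,0,0,0],[255,-0.04,0,0,0,0,0],[255,0,-0.025,0.03,0,0,0],[255,0,-0.025,0.03,0,0,0],[255,0,-0.023,0.029,0,0,0],[255,0.04,0,0,0,0,0],[255,0.03,0,0,0,0,0],[255,0.01,0,0,0,0,0],[255,0,0,0,0,0,0],[255,0,0,0,0,0,0]]}}

```text
t: 7.2
tcp_pos: [431.3, 5.9, 24.8]
ee_rot: [0.5, 0.5, -0.499, 0.501]
wrist_force: [-1.1, -0.4, -0.2]
gripper_width: 0.9
```

Run:
```python
from h import *
st(); goto(430,6,3.5,0)
```

```text
t 7.2 tcp [431.3   5.9  24.8] F [-1.05 -0.4  -0.21] w 0.9 
 [[0.002, 1.0, 0.002], [-0.0, 0.002, -1.0], [-1.0, 0.002, 0.0]]
shift m [ 0.0213 -0.0014 -0.0001] rotvec [ 0.002  0.    -0.002] q [-0.04  0.05  2.29  0.    0.79 -0.05]
```

>>> {"name": "play_rows", "arguments": {"steps": [[255,0.015,0,0,0,0,0],[255,0.006,0,0,0,0,0],[255,0,0.007,0,0,0,0],[255,0,0.004,0,0,0,0],[255,0,0.004,0,0,0,0],[255,0,0.004,0,0,0,0],[255,0,0.004,0,0,0,0],[255,0,0,0,0,0,0]]}}

```text
t: 8.2
tcp_pos: [453.4, 5.8, 2.9]
ee_rot: [0.5, 0.5, -0.499, 0.501]
wrist_force: [-0.5, -0.0, 0.1]
gripper_width: 0.4
```

Run:
```python
from h import *
st()
for n in('scene','top'):
    p,d=cap(n,n+'2')
    c=p[195:285,265:365] if n=='scene' else p[235:295,255:375]
    cv2.imwrite(f'pics/c2{n}.png',cv2.resize(c,None,fx=6,fy=6,interpolation=2)[...,::-1])
```

```text
t 8.2 tcp [453.4   5.8   2.9] F [-0.5  -0.03  0.13] w 0.4 
 [[0.001, 1.0, 0.002], [-0.0, 0.002, -1.0], [-1.0, 0.001, 0.0]]
```

View pics/c2scene.png

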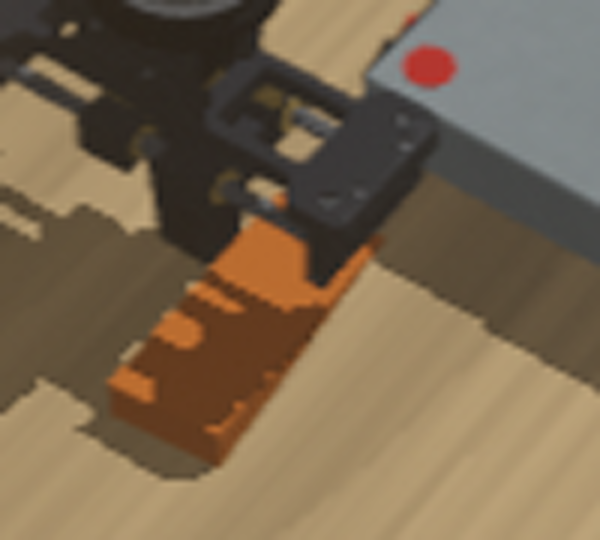

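View pics/c2top.png

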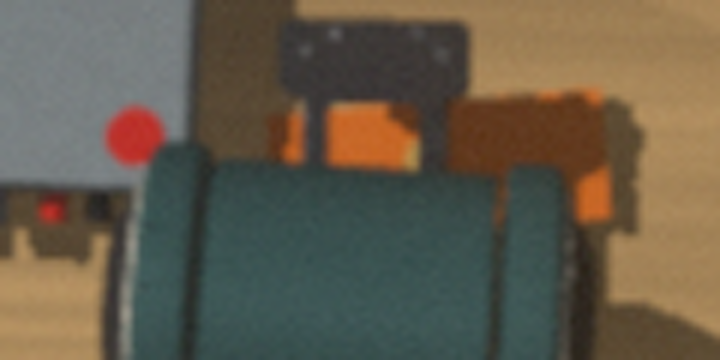

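The wedge is swinging with the push: in the top crop its tip's upper corner moved from row 141 to about 115. A little further.

>>> {"name": "play_rows", "arguments": {"steps": [[255,0,0.003,0,0,0,0],[255,0,0.003,0,0,0,0],[255,0,0,0,0,0,0],[255,0,-0.015,0,0,0,0],[255,-0.03,-0.02,0,0,0,0],[255,-0.04,0,0.03,0,0,0],[255,-0.03,0,0.06,0,0,0],[255,0,0,0.06,0,0,0],[255,0,0,0,0,0,0]]}}

```text
t: 9.43
tcp_pos: [423.6, -143.3, 101.4]
ee_rot: [0.501, 0.498, -0.501, 0.5]
wrist_force: [0.1, 0.5, -0.3]
gripper_width: 0.7
```

Run:
```python
from h import *
st()
for n in('scene','top'):
    p,d=cap(n,n+'3')
    c=p[195:285,265:365] if n=='scene' else p[235:295,255:375]
    cv2.imwrite(f'pics/c3{n}.png',cv2.resize(c,None,fx=6,fy=6,interpolation=2)[...,::-1])
```

```text
t 9.43 tcp [ 423.6 -143.3  101.4] F [ 0.06  0.52 -0.28] w 0.7 
 [[0.002, 1.0, -0.004], [-0.001, -0.004, -1.0], [-1.0, 0.002, 0.001]]
```

View pics/c3scene.png

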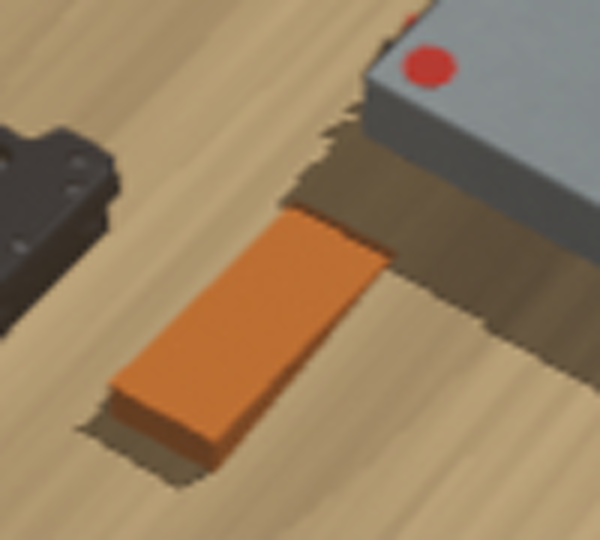

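View pics/c3top.png

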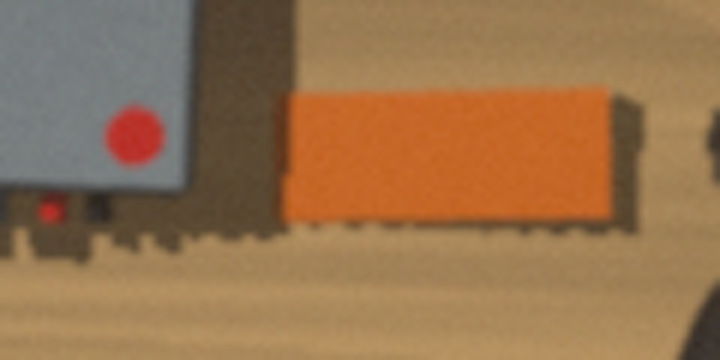

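Run:
```python
from h import *
t=[(281,94),(281,222),(611,89),(613,219)]; s=[(391,259),(290,206),(216,443),(110,384)]
W=[]
for a,b,z in zip(t,s,(2.5,2.5,22,22)):
    A=(a[0]/6+254.58,a[1]/6+234.58); B=(b[0]/6+264.58,b[1]/6+194.58)
    P,g=tri(*ray('top',*A),*ray('scene',*B)); a2=onz('top',*A,z);b2=onz('scene',*B,z)
    print(P.round(1),round(g,1),a2.round(1),b2.round(1)); W.append((a2+b2)[:2]/2)
W=np.array(W); tip=(W[0]+W[1])/2; back=(W[2]+W[3])/2; d=tip-back
print('tip',tip,'back',back,'len',np.linalg.norm(d),'yaw',np.degrees(np.arctan2(d[1],d[0])),'w',np.linalg.norm(W[0]-W[1]),np.linalg.norm(W[2]-W[3]))
x=d/np.linalg.norm(d); f=np.array([501.5,93.2])-(tip+back)/2; print('foot in wedge',f@x,f@[-x[1],x[0]])
goto(back[0],back[1]-40,80,np.degrees(np.arctan2(d[1],d[0]))-90)
```

```text
[ 5.224e+02  4.540e+01 -3.000e-01] 3.4 [523.6  46.3   2.5] [522.4  42.5   2.5]
[472.3  44.2  -0.5] 3.5 [473.7  45.1   2.5] [472.4  41.1   2.5]
[527.5 -81.6  20.6] 0.7 [527.7 -81.3  22. ] [527.8 -82.6  22. ]
[477.6 -83.3  21. ] 0.8 [477.9 -83.   22. ] [477.8 -84.1  22. ]
tip [498.03120211  43.74572748] back [502.81033172 -82.76307069] len 126.5990367010986 yaw 92.16343695632555 w 49.945058103794764 49.92061292737802
foot in wedge 112.58759279735915 -5.333230388726011
shift m [ 0.02    0.08   -0.0172] rotvec [-0.038 -0.001  0.001] q [-0.38 -0.04  2.21  0.    0.97 -0.38]
```

The wedge is now at yaw 92°, and the foot lies only about 5 mm off its middle line. I go behind the back face with the two fingertips slightly apart, for a two-point push.

>>> {"name": "play_rows", "arguments": {"steps": [[230,0,0.04,0,0,0,0],[230,0,0.04,-0.015,-0.004,0,0],[230,0.04,0,0,0,0,0],[230,0.04,0,0,0,0,0],[230,0.01,0,0,0,0,0],[230,0,0,0,0,0,0],[230,0,0,0,0,0,0]]}}

```text
t: 10.4
tcp_pos: [505.4, -124.9, 12.2]
ee_rot: [0.499, 0.501, -0.498, 0.502]
wrist_force: [-0.6, -0.2, 1.2]
gripper_width: 8.7
```

Run:
```python
from h import *
st(); goto(503,-105,4,0)
```

```text
t 10.4 tcp [ 505.4 -124.9   12.2] F [-0.55 -0.21  1.21] w 8.7 
 [[0.002, 1.0, 0.007], [-0.001, 0.007, -1.0], [-1.0, 0.002, 0.001]]
shift m [ 0.0081 -0.0023 -0.0199] rotvec [ 0.007  0.001 -0.002] q [-0.29  0.23  2.12  0.    0.79 -0.3 ]
```

>>> {"name": "play_rows", "arguments": {"steps": [[230,0.008,-0.002,0,0.007,0,0],[230,0,0,-0.02,0,0,0],[230,0,0,-0.008,0,0,0],[230,0,0,-0.005,0,0,0],[230,0,0,-0.005,0,0,0],[230,0,0,-0.005,0,0,0],[230,0,0,-0.005,0,0,0],[230,0,0,-0.005,0,0,0],[230,0,0,-0.005,0,0,0],[230,0,0,0,0,0,0]]}}

```text
t: 11.65
tcp_pos: [502.1, -66.5, 2.6]
ee_rot: [0.5, 0.5, -0.5, 0.5]
wrist_force: [-0.6, -0.1, 0.3]
gripper_width: 8.7
```

Run:
```python
from h import *
st()
for n in('scene','top'):
    p,d=cap(n,n+'4')
    c=p[180:285,265:365] if n=='scene' else p[235:315,255:375]
    cv2.imwrite(f'pics/c4{n}.png',cv2.resize(c,None,fx=6,fy=6,interpolation=2)[...,::-1][:600])
```

```text
t 11.65 tcp [502.1 -66.5   2.6] F [-0.59 -0.14  0.3 ] w 8.7 
 [[-0.0, 1.0, -0.001], [0.0, -0.001, -1.0], [-1.0, -0.0, -0.0]]
```

View pics/c4scene.png

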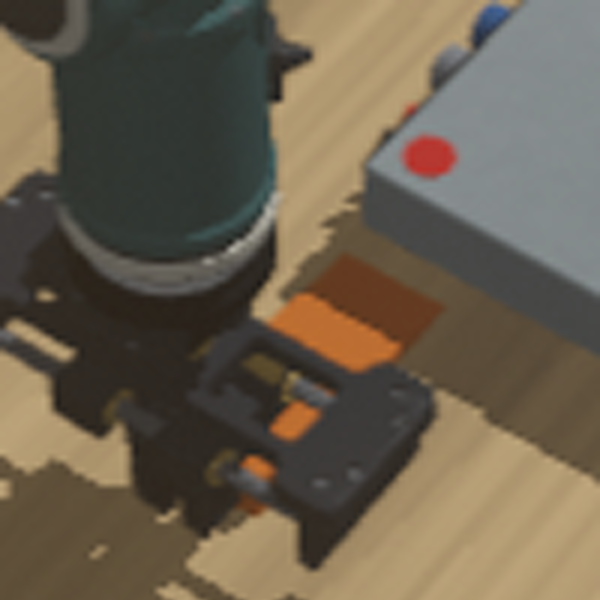

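View pics/c4top.png

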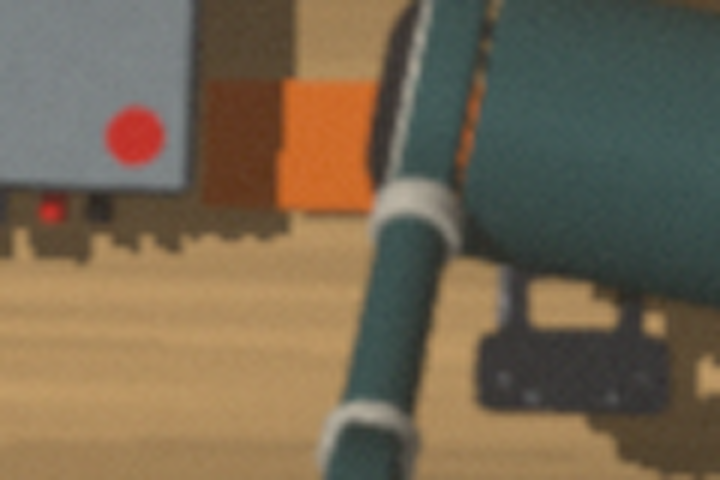

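Run:
```python
from h import *
for x,y in((205,79),(203,208),(375,82),(372,211)):
    print(onz('top',x/6+254.58,y/6+234.58,2.5 if x<300 else 11).round(1))
for x,y in((445,310),(350,255)): print(onz('scene',x/6+264.58,y/6+179.58,2.5).round(1))
```

```text
[528.9  76.1   2.5]
[478.5  75.7   2.5]
[528.8   9.5  11. ]
[478.9   9.5  11. ]
[528.7  72.2   2.5]
[479.8  73.6   2.5]
```

The thin end is centred at (504,74.5), yaw 90°, about 2 mm off the foot line. I keep pushing and watch the force.

>>> {"name": "play_rows", "arguments": {"steps": [[230,0,0,-0.005,0,0,0],[230,0,0,-0.005,0,0,0],[230,0,0,-0.005,0,0,0],[230,0,0,-0.005,0,0,0],[230,0,0,-0.005,0,0,0],[230,0,0,-0.005,0,0,0],[230,0,0,-0.004,0,0,0],[230,0,0,0,0,0,0]]}}

```text
t: 12.75
tcp_pos: [502.3, -32.6, 2.7]
ee_rot: [0.5, 0.5, -0.5, 0.5]
wrist_force: [-0.2, -0.6, -0.3]
gripper_width: 8.3
```

>>> {"name": "play_rows", "arguments": {"steps": [[230,0,0,-0.003,0,0,0],[230,0,0,-0.002,0,0,0],[230,0,0,0,0,0,0]]}}

```text
t: 13.12
tcp_pos: [502.3, -27.9, 2.7]
ee_rot: [0.5, 0.5, -0.5, 0.5]
wrist_force: [-0.5, -0.3, 0.1]
gripper_width: 8.7
```

>>> {"name": "play_rows", "arguments": {"steps": [[230,0,0,-0.002,0,0,0],[230,0,0,-0.001,0,0,0],[230,0,0,0,0,0,0]]}}

```text
t: 13.5
tcp_pos: [502.3, -24.8, 2.7]
ee_rot: [0.5, 0.5, -0.5, 0.5]
wrist_force: [-0.2, 0.3, -0.8]
gripper_width: 8.9
```

>>> {"name": "play_rows", "arguments": {"steps": [[230,0,0,-0.002,0,0,0],[230,0,0,-0.002,0,0,0],[230,0,0,0,0,0,0]]}}

```text
t: 13.88
tcp_pos: [502.2, -20.7, 2.7]
ee_rot: [0.5, 0.5, -0.5, 0.5]
wrist_force: [-0.8, 0.5, -0.4]
gripper_width: 8.6
```

>>> {"name": "play_rows", "arguments": {"steps": [[230,0,0,-0.001,0,0,0],[230,0,0,-0.001,0,0,0],[230,0,0,0,0,0,0]]}}

```text
t: 14.25
tcp_pos: [502.2, -18.9, 2.6]
ee_rot: [0.5, 0.5, -0.5, 0.5]
wrist_force: [-0.3, 0.1, -0.5]
gripper_width: 8.8
```

>>> {"name": "play_rows", "arguments": {"steps": [[230,0,0,-0.001,0,0,0],[230,0,0,-0.001,0,0,0],[230,0,0,0,0,0,0]]}}

```text
t: 14.62
tcp_pos: [502.2, -16.8, 2.6]
ee_rot: [0.5, 0.5, -0.5, 0.5]
wrist_force: [-0.7, 0.0, 0.4]
gripper_width: 8.5
```

>>> {"name": "play_rows", "arguments": {"steps": [[230,0,0,-0.001,0,0,0],[230,0,0,-0.001,0,0,0],[230,0,0,0,0,0,0]]}}

```text
t: 15.0
tcp_pos: [502.3, -14.9, 2.7]
ee_rot: [0.5, 0.5, -0.5, 0.5]
wrist_force: [1.0, 0.1, -0.1]
gripper_width: 8.3
```

>>> {"name": "play_rows", "arguments": {"steps": [[230,0,0,-0.001,0,0,0],[230,0,0,-0.001,0,0,0]]}}

```text
t: 15.25
tcp_pos: [502.3, -12.9, 2.7]
ee_rot: [-0.5, -0.5, 0.5, -0.5]
wrist_force: [-0.1, -1.0, -0.0]
gripper_width: 8.7
```

>>> {"name": "play_rows", "arguments": {"steps": [[230,0,0,-0.001,0,0,0],[230,0,0,-0.001,0,0,0]]}}

```text
t: 15.5
tcp_pos: [502.3, -10.9, 2.7]
ee_rot: [-0.5, -0.5, 0.5, -0.5]
wrist_force: [0.1, -1.6, -0.1]
gripper_width: 8.9
```

>>> {"name": "play_rows", "arguments": {"steps": [[230,0,0,-0.001,0,0,0],[230,0,0,-0.001,0,0,0]]}}

```text
t: 15.75
tcp_pos: [502.3, -8.9, 2.7]
ee_rot: [-0.5, -0.5, 0.5, -0.5]
wrist_force: [-0.4, -1.2, 0.2]
gripper_width: 8.7
```

>>> {"name": "play_rows", "arguments": {"steps": [[230,0,0,-0.001,0,0,0],[230,0,0,-0.001,0,0,0]]}}

```text
t: 16.0
tcp_pos: [502.3, -6.9, 2.7]
ee_rot: [0.5, 0.5, -0.5, 0.5]
wrist_force: [-0.4, -1.0, -0.5]
gripper_width: 8.4
```

Run:
```python
from h import *
st()
for n in('scene','top'):
    p,d=cap(n,n+'5')
    c=p[130:285,265:465] if n=='scene' else p[160:285,160:360]
    cv2.imwrite(f'pics/c5{n}.png',cv2.resize(c,None,fx=4,fy=4,interpolation=2)[...,::-1][:600])
```

```text
t 16.0 tcp [502.3  -6.9   2.7] F [-0.35 -1.05 -0.47] w 8.4 
 [[0.0, 1.0, -0.001], [0.0, -0.001, -1.0], [-1.0, 0.0, -0.0]]
```

View pics/c5scene.png

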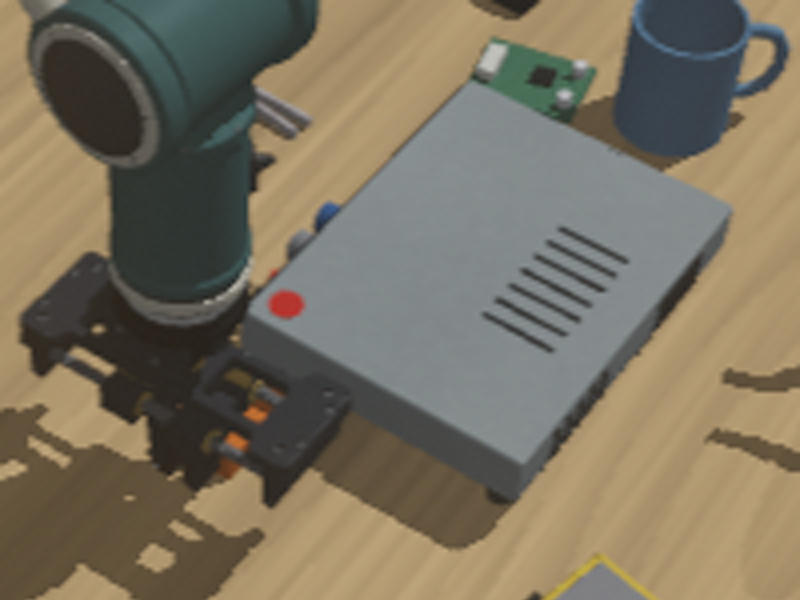

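Case and sticker have not moved (scene 336,205.6), and the wedge is still sliding freely under the case. I continue in small steps.

>>> {"name": "play_rows", "arguments": {"steps": [[230,0,0,-0.001,0,0,0],[230,0,0,-0.001,0,0,0]]}}

```text
t: 16.35
tcp_pos: [502.3, -4.9, 2.7]
ee_rot: [-0.5, -0.5, 0.5, -0.5]
wrist_force: [-0.3, -0.6, -0.8]
gripper_width: 8.3
```

>>> {"name": "play_rows", "arguments": {"steps": [[230,0,0,-0.001,0,0,0],[230,0,0,-0.001,0,0,0]]}}

```text
t: 16.6
tcp_pos: [502.3, -2.9, 2.7]
ee_rot: [-0.5, -0.5, 0.5, -0.5]
wrist_force: [-0.3, 0.2, -0.0]
gripper_width: 8.9
```

>>> {"name": "play_rows", "arguments": {"steps": [[230,0,0,-0.001,0,0,0],[230,0,0,-0.001,0,0,0]]}}

```text
t: 16.85
tcp_pos: [502.2, -0.9, 2.6]
ee_rot: [-0.5, -0.5, 0.5, -0.5]
wrist_force: [-0.5, -0.5, 0.6]
gripper_width: 8.6
```

>>> {"name": "play_rows", "arguments": {"steps": [[230,0,0,-0.001,0,0,0],[230,0,0,-0.001,0,0,0]]}}

```text
t: 17.1
tcp_pos: [502.3, 0.6, 2.7]
ee_rot: [-0.5, -0.5, 0.5, -0.5]
wrist_force: [0.1, -5.2, -0.5]
gripper_width: 9.1
```

>>> {"name": "play_rows", "arguments": {"steps": [[230,0,0,-0.001,0,0,0],[230,0,0,-0.001,0,0,0]]}}

```text
t: 17.35
tcp_pos: [502.3, 1.7, 2.7]
ee_rot: [0.499, 0.499, -0.501, 0.501]
wrist_force: [0.3, -10.0, 0.2]
gripper_width: 8.8
```

Contact: the force jumped to 5 N, then 10 N. I back off, rise, and check the picture.

>>> {"name": "play_rows", "arguments": {"steps": [[230,0,0,0.008,0,0,0],[230,0,0,0.015,0,0,0],[230,-0.05,0,0,0,0,0],[230,-0.05,0,0,0,0,0],[255,0,0,0.03,0,0,0],[255,0,0,0.03,0,0,0],[255,0,0,0,0,0,0]]}}

```text
t: 18.23
tcp_pos: [502.3, -81.7, 103.0]
ee_rot: [0.501, 0.499, -0.501, 0.499]
wrist_force: [-0.1, -0.5, 0.3]
gripper_width: 0.4
```

Run:
```python
from h import *
st()
for n in('scene','top'):
    p,d=cap(n,n+'6')
    for b in blobs(mask(p,'red'),25): print(n,b[1].round(2))
    c=p[130:285,265:465] if n=='scene' else p[160:285,160:360]
    cv2.imwrite(f'pics/c6{n}.png',cv2.resize(c,None,fx=4,fy=4,interpolation=2)[...,::-1][:600])
```

```text
t 18.23 tcp [502.3 -81.7 103. ] F [-0.05 -0.48  0.35] w 0.4 
 [[0.001, 1.0, -0.004], [0.0, -0.004, -1.0], [-1.0, 0.001, -0.0]]
scene [335.95 205.57]
scene [198.86 430.31]
top [529.39 224.7 ]
top [276.92 257.36]
```

View pics/c6scene.png

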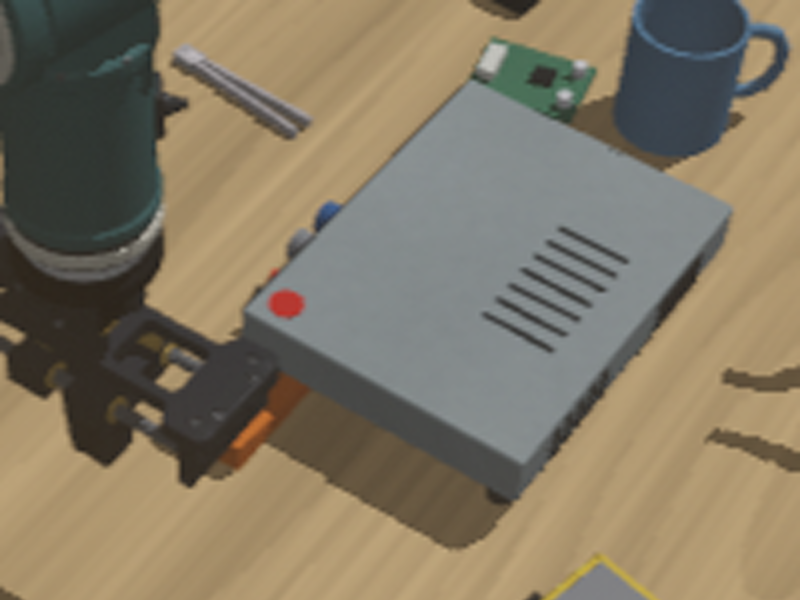

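View pics/c6top.png

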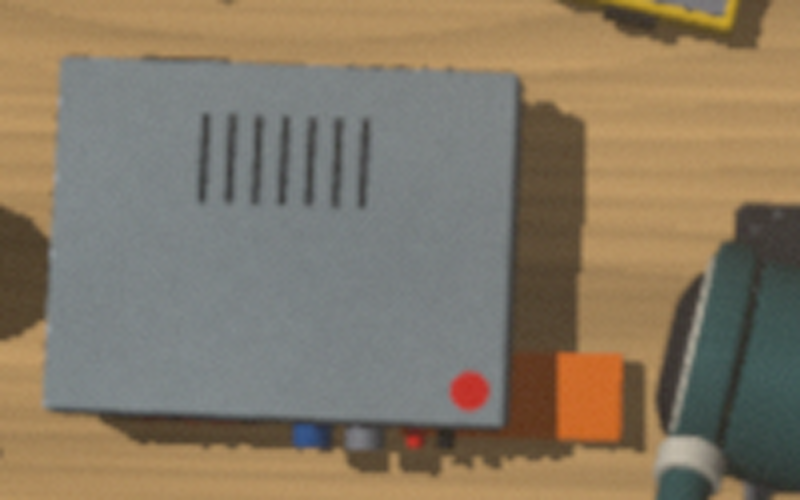

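The case hasn't moved or tilted: the sticker is still at scene (335.95,205.57) and top (276.9,257.4). The wedge sits straight under the corner, its back at crop (622,397). Now the press on the sticker.

>>> {"name": "play_rows", "arguments": {"steps": [[255,0,0,-0.059,0,0,0],[255,0,0,-0.059,0,0,0],[255,0,0,-0.058,0,0,0],[255,0.02,0,0,0,0,0],[255,0.015,0,0,0,0,0],[255,0.005,0,0,0,0,0],[255,0,0,0,0,0,0]]}}

```text
t: 19.2
tcp_pos: [501.9, 95.4, 62.1]
ee_rot: [-0.5, -0.5, 0.501, -0.499]
wrist_force: [-0.3, 0.6, -0.0]
gripper_width: 0.4
```

>>> {"name": "play_rows", "arguments": {"steps": [[255,0.002,0,0,0,0,0],[255,0.001,0,0,0,0,0],[255,0,0,0,0,0,0]]}}

```text
t: 19.58
tcp_pos: [502.9, 95.6, 60.4]
ee_rot: [0.501, 0.499, -0.5, 0.5]
wrist_force: [-0.2, -3.0, 3.9]
gripper_width: 0.4
```

>>> {"name": "play_rows", "arguments": {"steps": [[255,0.001,0,0,0,0,0],[255,0,0,0,0,0,0],[255,0,0,0,0,0,0]]}}

```text
t: 19.95
tcp_pos: [502.9, 95.6, 60.3]
ee_rot: [0.5, 0.499, -0.5, 0.5]
wrist_force: [-3.9, -3.4, 11.1]
gripper_width: 0.2
```

>>> {"name": "play_rows", "arguments": {"steps": [[255,0,0,0,0,0,0],[255,0,0,0,0,0,0],[255,0,0,0,0,0,0],[255,0,0,0,0,0,0]]}}

```text
t: 20.45
tcp_pos: [502.9, 95.6, 60.3]
ee_rot: [0.5, 0.499, -0.5, 0.5]
wrist_force: [-4.3, -3.4, 11.2]
gripper_width: 0.4
```

Run:
```python
from h import *
st()
p,d=cap('scene','scene7'); p2,d2=cap('top','top7')
A=np.load('pics/scene0.npz')['p']
cv2.imwrite('pics/c7.png',cv2.resize(p[130:285,265:465],None,fx=4,fy=4,interpolation=2)[...,::-1][:600])
st()
```

```text
t 20.45 tcp [502.9  95.6  60.3] F [-4.29 -3.38 11.18] w 0.4 
 [[0.001, 1.0, -0.001], [-0.001, -0.001, -1.0], [-1.0, 0.001, 0.001]]
t 20.55 tcp [503.   95.6  60.4] F [-4.48 -2.51 10.78] w 0.5 
 [[0.001, 1.0, -0.001], [-0.001, -0.001, -1.0], [-1.0, 0.001, 0.001]]
```

View pics/c7.png

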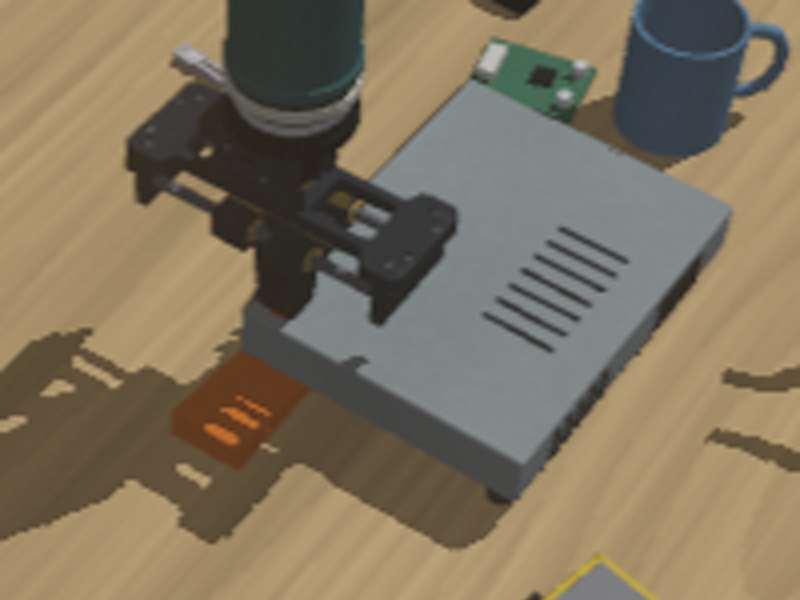

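The case stays level under a steady 11 N: its left corner is at crop (245,310), same as unloaded. The wedge lies flat under the corner. Handing in.

Run:
```python
from h import *
print(workorder.close_job()); st()
```

```text
the job is handed in; nothing more can be done
None
the job is handed in; nothing more can be done
```

The case no longer rocks. I handed the job in at about 20.5 s with the fingers still pressing the red-stickered corner; no verdict is reported.

- **Rock:** pressing the corner with about 5 N tipped it roughly 9 mm (0.07 rad) before the short foot met the table. I went on to about 20 N to feel the stop.
- **Wedge:** I swung its thin end about 8° into line with the foot by pushing its side, then pushed its back face along the table with two fingertips. It met the foot at TCP y about 0 mm, the force rose to 10 N, and I stopped.
- **Last checks:**
  - **Press:** it held steady at about 11 N vertical, with some 4 N sideways drag. The fingertips were within about 1 mm of the measured sticker position.
  - **Level:** the corner stood at 60.3 mm, against 60 mm nominal. In the pictures the case had neither shifted nor tilted.
  - **Wedge position:** it lay flat and straight, about 2 mm off the foot line, measured during the push.
- **Disagreements:**
  - The two fixed cameras disagreed by 2–3 mm on the sticker, so I used the wrist camera as well.
  - The wedge met the foot about 12 mm further in than the 9 mm sole height suggested, so the sole is nearer 11 mm.
- **Not measured:** the load on the wedge. I infer several newtons, because about 5 N alone would rock the case.

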